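Stack a small gear pump in its assembly nest

ROBOT

A 6-joint arm with a two-finger parallel gripper is mounted at the origin on the work surface; the furniture and walls round the work are solid. World frame = base frame: x ahead of the robot, y to its left, z up, the work surface at z = 0. Lengths are in m, angles in rad, forces in N, time in s.
With the tool pointing down it reaches from about 0.375 to 0.9 m from the base axis. Payload 3.1 kg.
Tool frame: the origin (TCP) lies on the centre line of the jaws, within the pads' length; the fingertips stand 22 mm ahead of it and the grasp point (between the pads) lies 3 mm ahead of it; z points along the fingers, y is the line along which they close (so a half turn about z gives the same grasp; the last joint's range is limited). The gripper opens to 85 mm and grips with 20 to 120 N. Pads are 22 mm wide; open, the fingers measure 114 mm over their backs; the gripper's body (76 mm by 85 mm) begins 54 mm behind the grasp point. The pads swing forward as they close: fully open they stand 13 mm farther back than shut.
Start: joints at [-1.464, 0.527, 1.433, -0, 1.181, -0.178], TCP at [0.176, -0.6, 0.253] pointing down, gripper open.
Joint ranges: [-3.08, 3.08], [-0.75, 2.2], [0.22, 2.44], [-1.43, 4.57], [0, 2.65], [-2.85, 2.85]. Speed limits (rad/s): [2.79, 2.79, 3.14, 3.14, 3.14, 3.14].

INTERFACE

Orientations are given as a unit quaternion [x, y, z, w].
In Python, from station import manip gives the robot as it stands.
- The arm moves only by the tool drive_effector, called after ">>>" as name(argument=value, ...), one argument or row to a line, values as JSON. Schema: {"type":"object","properties":{"plan":{"type":"object","properties":{"motion":{"type":"array","items":{"type":"array","items":{"type":"number"},"minItems":5,"maxItems":5},"minItems":1,"maxItems":20}},"additionalProperties":false,"required":["motion"]},"squeeze":{"type":"number"},"only":{"type":"string"},"quiet":{"type":"boolean"},"lines":{"type":"string"}},"required":["plan"],"additionalProperties":false}. plan is an object whose key "motion" holds a list of rows, 1 to 20 of them, each of 5 numbers: dx, dy, dz in m, then a turn about the tool's z in rad, then the opening from 0.0 (shut) to 1.0 (fully open); each row is the pose to reach, as a shift and turn from the pose commanded when the call began, along the tool's axes at that moment; what a row does not reach only later rows make up. A row lasts 1/10 s, in which the tool goes at most 0.05 m and 0.15 rad, less where a joint would pass 70% of its speed; a pose out of reach is approached as far as the arm can. The fingers move at their own pace and stop on an object; squeeze is the grip in N (left out, the last holds). Time passes only in rows, so rows that do not move let the fingers close. The tool returns the time, the measured TCP pose, the force, the opening and the grip force at its end. only (a regular expression) keeps the lines of the reply that match it, lines (a string "A,B") keeps lines A to B, and quiet returns only ok. Input that does not fit is refused with a message, and nothing moves.
- manip.sense(): the state, without advancing time (a new reading comes with each control period).
- manip.snapshot(name): name is "scene" or "top" or "wrist"; returns a dict with "pixels" (420x560x3 uint8, red, green, blue), "range_z" (420x560 float32, m along the optical axis (not along the pixel's ray), 0 where there is no reading), "fov_y" (degrees; the focal length in pixels is half the picture's height over the tangent of half this angle, whatever the lens; pixels are square), "cx", "cy" (the principal point, pixels), "k1" (the pictures are not rectified: a ray, as slopes to the right and down, at radius r is drawn at 1 + k1 r^2 times it, then the intrinsics apply), "R" (3x3) and "t" (3): a world point X has camera coordinates R X + t; the wrist camera has in their place "hand_eye" (4x4, takes a point from camera to tool coordinates, whose origin is the TCP and whose axes are the flange's). Camera axes: x right, y down, z forward; pixel columns grow to the right and rows downward; lengths in m; the calibration is good to about 2 mm. A picture is of the moment at which its call begins: read the wrist's pose just before it.
- manip.sign_off(): hands the job in; it is judged then, once.
The state is a dict: "t": time; "q": joint angles; "qd": joint speeds; "tau": joint torques, N m; "tcp_pos": TCP position; "tool_rot": TCP orientation; "force": force on the tool from outside, world axes, zero at the start; "ft_torque": the same for the moment, N m; "finger_gap": opening from 0.0 (shut) to 1.0 (fully open); "gripper_force": force on a finger pad.
Only numpy, scipy, OpenCV 4.12 (cv2) and the standard library are available. Lean on these libraries where they do the work, as an engineer would, in place of code of your own. Each camera call takes 0.05 s, during which the arm holds its last target. There are 200 camera calls.

TASK

Put the gear pump together in the four-post assembly nest, ready for its bolts. First stand the blue pump body upright on the table on its dark steel foot and let go of it, so that you can take it again from above; then seat it foot down in the nest, put the brass spacer plate flat on it, and the end cover, round disc up, on top, each one all the way down and square between the posts. Set the parts down rather than dropping them, and leave the other things on the table where they are.

Things in the scene. Friction and masses are not known exactly. Their poses are not given: they have to be found in the camera images.
- pump_body: gear pump body, 0.3 to 0.65 kg: block 62 (x) x 50 (y) x 64 (z) mm; dark steel foot flange 12 thick, blue middle, bright aluminium head flange 12 thick with two gears in dark bores on top. Origin: centre of the foot's underside, z from foot to head. It starts lying on an x face, z level and pointing to the robot's left within 0.5 rad. It may sit in the nest either way round in x.
- body_mid (a point): middle of the pump body, 32 mm from its foot; axes as the body. The +y and -y faces, 25 mm either side, are flat from foot to head: grip across these. The x faces carry a round port each, not standing out beyond the flanges (31 mm either side). The table between body and nest is clear.
- spacer: brass spacer plate 62 (x) x 50 (y) x 12 (z) mm with two dark holes, 0.13 to 0.25 kg, lying flat on the table to the right of the nest. Origin: centre of its underside.
- cover: aluminium end cover, 0.1 to 0.2 kg: plate 62 (x) x 50 (y) x 14 (z) mm with a round raised disc 34 in diameter and 9 high on its top, lying flat, disc up, to the right of the nest. Origin: centre of its underside. Spacer and cover may have changed places.
- nest: assembly nest fixed to the table: aluminium base plate 136 (x) x 112 (y) x 12 (z) mm with four black upright angle posts, 5 thick, at the corners of a pocket 65 (x) x 53 (y) mm. Origin: centre of the pocket on the table (z = 0); x along the pocket's long side.
- nest_mouth (a point): centre of the nest's mouth, 98 mm above the table; axes as the nest. Lips flare outward by about 4 mm a side from here up to 108 mm above the table, as a lead-in. Between the posts the pocket is open, 45 mm wide in the long (+y, -y) sides and 29 mm in the short ones, so fingers that hold a part by its +y and -y faces go down through the long sides.
- nest_floor (a point): centre of the nest's inner floor, 12 mm above the table; axes as the nest. Seated, the body's underside lies on this floor, the spacer's underside 64 mm above it and the cover's underside 76 mm above it.
- mug: teal stoneware mug, 81x114x94, at the back of the table; sizes in mm. Not to be disturbed. Origin: centre of its underside.
- drink_can: empty drink can, 66 diameter, 147 high, at the back of the table; light, easily tipped; sizes in mm. Not to be disturbed. Origin: centre of its underside.
- marker: red marker pen, 141 long, 17 thick, lying in front of the work, nearer the robot than the nest; sizes in mm. Not to be disturbed. Origin: centre of its underside.
- screwdriver: screwdriver with red handle, 205 long, 33 thick, lying in front of the work, nearer the robot than the nest; sizes in mm. Not to be disturbed. Origin: centre of its underside.
- sunglasses: black sunglasses, 134x146x44, at the back left of the table; sizes in mm. Not to be disturbed. Origin: centre of its underside.

How it is judged:
On the way, in this order (a step that is already met when the one before it is completed fails the run):
1. the pump body stands upright on its foot on the table, outside the nest, let go (angle between pump_body's own z axis and vertical below 0.08 rad and height (world z) of pump_body below 0.005 m and horizontal distance between pump_body and nest above 0.07 m and contact force between the fingers and pump_body below 0.1 N), for 0.2 s.
2. the pump body is seated foot down on the floor of the nest, let go (horizontal distance between pump_body and nest below 0.0035 m and z of pump_body in the frame of nest_floor between -0.003 and 0.003 m and angle between pump_body's own z axis and vertical below 0.06 rad and angle between the x axis of pump_body and the x axis of nest, either way round below 0.09 rad and contact force between the fingers and pump_body below 0.1 N), for 0.2 s.
3. the spacer lies flat and square on the seated body, let go (horizontal distance between each of pump_body, spacer and nest below 0.0035 m and z of pump_body in the frame of nest_floor between -0.003 and 0.003 m and angle between each of pump_body, spacer's own z axis and vertical below 0.06 rad and angle between the x axis of each of pump_body, spacer and the x axis of nest, either way round below 0.09 rad and z of spacer in the frame of nest_floor between 0.0615 and 0.067 m and contact force between the fingers and spacer below 0.1 N), for 0.2 s.
At the end, for the whole second after the job is handed in: Body on the nest floor (3 mm), spacer's underside 61.5 to 67 mm and cover's 73 to 79 mm above the floor; each within 3.5 mm of the pocket's centre, 0.06 rad of upright and, long side to long side, 0.09 rad of the nest; all at rest (horizontal distance between each of pump_body, spacer, cover and nest below 0.0035 m and z of pump_body in the frame of nest_floor between -0.003 and 0.003 m and angle between each of pump_body, spacer, cover's own z axis and vertical below 0.06 rad and angle between the x axis of each of pump_body, spacer, cover and the x axis of nest, either way round below 0.09 rad and z of spacer in the frame of nest_floor between 0.0615 and 0.067 m and z of cover in the frame of nest_floor between 0.073 and 0.079 m and linear speed of each of pump_body, spacer, cover below 0.02 m/s); the robot touches nothing.
It fails at once if the pump body is dropped: it falls touching nothing at more than 0.5 m/s (linear speed of pump_body above 0.5 m/s and contact force between pump_body and anything else below 0.02 N).
It fails at once if the spacer is dropped: it falls touching nothing at more than 0.5 m/s (linear speed of spacer above 0.5 m/s and contact force between spacer and anything else below 0.02 N).
It fails at once if the cover is dropped: it falls touching nothing at more than 0.5 m/s (linear speed of cover above 0.5 m/s and contact force between cover and anything else below 0.02 N).
It fails at once if another thing on the table is shifted by more than 25 mm (distance of any of mug, drink_can, marker, screwdriver, sunglasses from where it was at the start of the episode above 0.025 m).
It also fails if it takes over 69 s, if anything falls off the work surface, if the arm or the gripper's body presses on something with over 40 N, if the wrist force passes 120 N, or if a joint passes its speed limit or range.

## Working session

There is one attempt and no reset: what is moved stays moved. The work goes in short steps, Python scripts to look and compute and a tool call to move; the robot and the scene stay as the last step left them, time stands still between calls to the robot, and variables do not carry over. Pictures are saved under pics/ and viewed, at most 10 in all, crops included, and the job is handed in when it is done.

```bash
ls; mkdir -p pics; python3 - <<'E'
from station import manip
import cv2,numpy as np
print(manip.sense())
for n in("scene","top"):
    s=manip.snapshot(n); cv2.imwrite(f"pics/{n}0.png",s["pixels"][:,:,::-1]); np.savez(f"{n}0.npz",**s)
    print({k:v for k,v in s.items() if k not in("pixels","range_z")}, s["range_z"].max())
E
```

```text
pics
station.py
{'t': 0.0, 'q': array([-1.46447999e+00,  5.28451149e-01,  1.43392105e+00, -1.46497093e-05,
        1.18141504e+00, -1.78519008e-01]), 'qd': array([ 8.74819612e-05, -1.21009422e-03,  1.32134956e-03,  2.56099553e-04,
        1.13929449e-03,  6.72940012e-04]), 'tau': array([-4.68379221e-04, -4.42357349e+01, -1.78024077e+01, -2.49150871e-04,
        8.41291447e-03,  8.36382750e-07]), 'tcp_pos': array([ 0.17556421, -0.59912323,  0.25233685]), 'tool_rot': array([ 9.89874742e-01,  1.41939394e-01,  3.28359610e-05, -1.09681966e-03]), 'force': array([-0.56907337, -0.44755282,  0.05680962]), 'ft_torque': array([ 0.02194905, -0.00245515,  0.03996077]), 'gripper_force': 0.0, 'finger_gap': 0.9993894296795829}
{'fov_y': 57.13242873815871, 'cx': 282.686775104968, 'cy': 210.98932457934654, 'k1': 0.01240356809587976, 'R': array([[-0.69181102, -0.72207644,  0.0017685 ],
       [-0.49179743,  0.46938789, -0.73335551],
       [ 0.52870862, -0.50821317, -0.67984305]]), 't': array([0.38871438, 0.28350938, 0.74537756])} 3.5134406
{'fov_y': 43.5488114409891, 'cx': 275.60972807868916, 'cy': 220.11941729718782, 'k1': -0.008215888637980048, 'R': array([[-0.00281006, -0.99966514, -0.02572372],
       [-0.98127658,  0.00771054, -0.1924495 ],
       [ 0.1925834 ,  0.02470129, -0.98096966]]), 't': array([0.08996005, 0.52325249, 1.56232082])} 2.682861
```

View pics/top0.png

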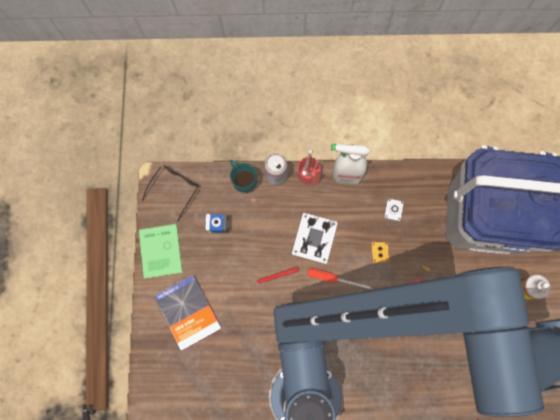

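View pics/scene0.png

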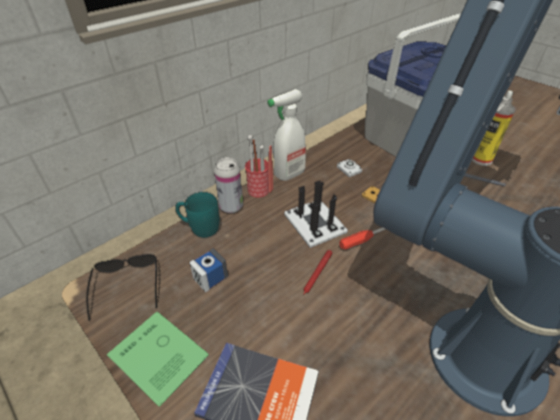

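The top view shows the body at (217,223) with its bright head on the left, the nest at (315,238), the cover at (394,210) and the spacer at (381,252). The marker (278,275) and screwdriver (335,278) lie in front of the nest. The scene view agrees.

```bash
cat > h.py <<'E'
import numpy as np,cv2
from scipy.spatial.transform import Rotation as Rn
from station import manip
def snap(n,name=None):
    st=manip.sense(); s=dict(manip.snapshot(n))
    if n=="wrist":
        T=np.eye(4);T[:3,:3]=Rn.from_quat(st["tool_rot"]).as_matrix();T[:3,3]=st["tcp_pos"]
        M=T@s["hand_eye"]; s["Rc"]=M[:3,:3]; s["o"]=M[:3,3]
    else: s["Rc"]=s["R"].T; s["o"]=-s["R"].T@s["t"]
    if name: cv2.imwrite(f"pics/{name}.png",s["pixels"][:,:,::-1])
    s["st"]=st; return s
def slopes(s,uv):
    f=s["pixels"].shape[0]/2/np.tan(np.radians(s["fov_y"])/2)
    K=np.array([[f,0,s["cx"]],[0,f,s["cy"]],[0,0,1]])
    return cv2.undistortPoints(np.asarray(uv,float).reshape(-1,1,2),K,np.array([s["k1"],0,0,0,0.])).reshape(-1,2)
def onplane(s,uv,z):
    m=slopes(s,uv); d=np.c_[m,np.ones(len(m))]@s["Rc"].T
    return s["o"]+d*((z-s["o"][2])/d[:,2])[:,None]
def cloud(s):
    h,w=s["range_z"].shape; v,u=np.mgrid[:h,:w]; m=slopes(s,np.c_[u.ravel(),v.ravel()])
    r=s["range_z"].ravel()[:,None]
    return ((np.c_[m,np.ones(len(m))]*r)@s["Rc"].T+s["o"]).reshape(h,w,3)
def totool(d,st=None):
    st=st or manip.sense(); return Rn.from_quat(st["tool_rot"]).inv().apply(d)
E
python3 - <<'E'
from h import *
s=snap("top"); C=cloud(s)
for n,uv,z in [("body",(217,223),.062),("nest",(315,238),.012),("cover",(394,210),.014),("spacer",(381,252),.012),("marker",(278,275),.01),("sd",(322,275),.016)]:
    print(n,onplane(s,[uv],z)[0].round(3),C[uv[1],uv[0]].round(3))
st=manip.sense(); print(snap("wrist","w0")["hand_eye"].round(3)); print(Rn.from_quat(st["tool_rot"]).as_matrix().round(3))
E
```

```text
body [0.514 0.266 0.062] [0.515 0.267 0.059]
nest [ 0.474 -0.035  0.012] [ 0.474 -0.035  0.01 ]
cover [ 0.561 -0.284  0.014] [ 0.557 -0.28   0.032]
spacer [ 0.428 -0.238  0.012] [ 0.429 -0.239  0.005]
marker [0.359 0.081 0.01 ] [0.359 0.081 0.015]
sd [ 0.358 -0.054  0.016] [ 0.357 -0.053  0.024]
[[-0.001 -0.963 -0.27   0.068]
 [ 1.    -0.001 -0.001  0.   ]
 [ 0.    -0.27   0.963 -0.12 ]
 [ 0.     0.     0.     1.   ]]
[[ 0.96   0.281 -0.   ]
 [ 0.281 -0.96   0.002]
 [ 0.    -0.002 -1.   ]]
```

>>> drive_effector(
  plan={"motion":[[0.05,-0.035,-0.05,0,1],[0.469,-0.341,-0.1,0,1],[0.469,-0.341,-0.1,0,1],[0.469,-0.341,-0.1,0,1],[0.469,-0.341,-0.1,0,1],[0.469,-0.341,-0.1,0,1],[0.469,-0.341,-0.1,0,1],[0.469,-0.341,-0.1,0,1],[0.469,-0.341,-0.1,0,1],[0.469,-0.341,-0.1,0,1],[0.469,-0.341,-0.1,0,1],[0.469,-0.341,-0.1,0,1],[0.469,-0.341,-0.1,0,1],[0.469,-0.341,-0.1,0,1],[0.469,-0.341,-0.1,0,1],[0.469,-0.341,-0.1,0,1]]},
)

```text
t: 1.8
tcp_pos: [0.5291, -0.1419, 0.353]
tool_rot: [0.99, 0.141, -0.0, -0.0]
force: [1.0, 0.6, -0.5]
finger_gap: 0.998
gripper_force: 0.0
```

```bash
python3 - <<'E'
from h import *
import pickle
s=snap("wrist","w1"); pickle.dump(s,open("w1.pkl","wb"))
print(s["st"]["tcp_pos"],s["fov_y"])
E
```

```text
[ 0.52908916 -0.14189174  0.35298674] 64.10508881156895
```

View pics/w1.png

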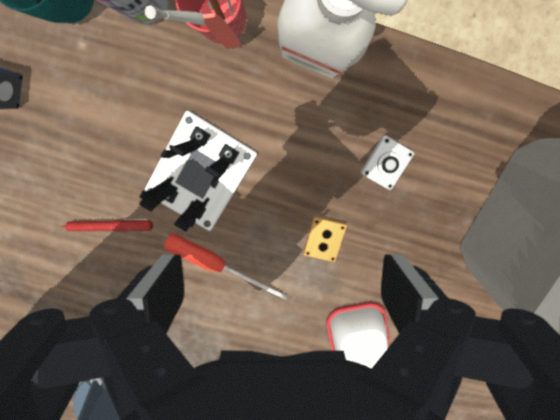

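Wrist view: nest plate centred at about (198,170) with four posts, brass spacer at (325,240), cover with disc at (387,162). All three are clear.

```bash
cat >> h.py <<'E'
def rect(s,mask,seed,z):
    n,l=cv2.connectedComponents(mask.astype(np.uint8)); 
    m=l==l[seed[1],seed[0]]; v,u=np.nonzero(m)
    P=onplane(s,np.c_[u,v],z)[:,:2]
    (c,wh,a)=cv2.minAreaRect((P*1000).astype(np.float32))
    w,h=wh
    if w<h: w,h=h,w; a+=90
    a=(a+90)%180-90
    return np.array(c)/1000,(w,h),np.radians(a),len(u)
E
python3 - <<'E'
from h import *
import pickle
s=pickle.load(open("w1.pkl","rb")); p=s["pixels"].astype(int); hsv=cv2.cvtColor(s["pixels"],cv2.COLOR_RGB2HSV)
white=(hsv[:,:,1]<60)&(hsv[:,:,2]>120); br=(hsv[:,:,1]>120)&(hsv[:,:,2]>150)
for th in(110,140,170):
    w=(hsv[:,:,1]<60)&(hsv[:,:,2]>th)
    print("nest",rect(s,w,(228,190),.012)); print("cover",rect(s,w,(375,175),.014))
br=(hsv[:,:,0]>15)&(hsv[:,:,0]<35)&(hsv[:,:,1]>110)&(hsv[:,:,2]>140)
print("spacer",rect(s,br,(312,250),.012))
C=cloud(s); print(C[190,228],C[250,312],C[175,375],C[162,390])
print(onplane(s,[(390,163)],.023))
E
```

```text
nest (array([ 0.4777724 , -0.03453525]), (138.60745239257812, 113.93977355957031), np.float64(-0.2814270181910879), 4884)
cover (array([ 0.56453491, -0.28227576]), (64.19694519042969, 54.06707000732422), np.float64(-0.21574361201370063), 1506)
nest (array([ 0.47800745, -0.03454248]), (135.92279052734375, 113.82310485839844), np.float64(-0.2814271513491424), 4324)
cover (array([ 0.56398547, -0.28361783]), (63.870697021484375, 51.36485290527344), np.float64(-0.20981980964298286), 1370)
nest (array([ 0.47851675, -0.03443424]), (133.66441345214844, 113.50471496582031), np.float64(-0.28379456840016837), 2789)
cover (array([ 0.56404834, -0.2843746 ]), (62.087799072265625, 49.02775573730469), np.float64(-0.21361761051549036), 1161)
spacer (array([ 0.43155728, -0.23471838]), (62.80961990356445, 51.32045364379883), np.float64(0.03603686389602984), 1202)
[ 0.46491793 -0.08010894  0.01118709] [ 0.41008118 -0.2222924   0.01109661] [ 0.54347076 -0.27295     0.01202063] [ 0.56728503 -0.28325764  0.02201162]
[[ 0.56606142 -0.28339485  0.023     ]]
```

>>> drive_effector(
  plan={"motion":[[0.107,-0.419,0.1,-1.29,1],[0.107,-0.419,0.1,-1.29,1],[0.107,-0.419,0.1,-1.29,1],[0.107,-0.419,0.1,-1.29,1],[0.107,-0.419,0.1,-1.29,1],[0.107,-0.419,0.1,-1.29,1],[0.107,-0.419,0.1,-1.29,1],[0.107,-0.419,0.1,-1.29,1],[0.107,-0.419,0.1,-1.29,1],[0.107,-0.419,0.1,-1.29,1],[0.107,-0.419,0.1,-1.29,1],[0.107,-0.419,0.1,-1.29,1],[0.107,-0.419,0.1,-1.29,1]]},
)

```text
t: 3.15
tcp_pos: [0.5155, 0.2897, 0.2538]
tool_rot: [0.707, 0.707, 0.0, 0.0]
force: [-0.6, -0.4, 0.7]
finger_gap: 0.999
gripper_force: 0.0
```

```bash
python3 - <<'E'
from h import *
import pickle
s=snap("wrist","w2"); pickle.dump(s,open("w2.pkl","wb"))
print(s["st"]["tcp_pos"],s["st"]["q"])
E
```

```text
[0.51553796 0.28969157 0.25375019] [ 3.23271963e-01  4.81317325e-01  1.51929566e+00 -3.42287310e-04
  1.14053798e+00  3.22344185e-01]
```

View pics/w2.png

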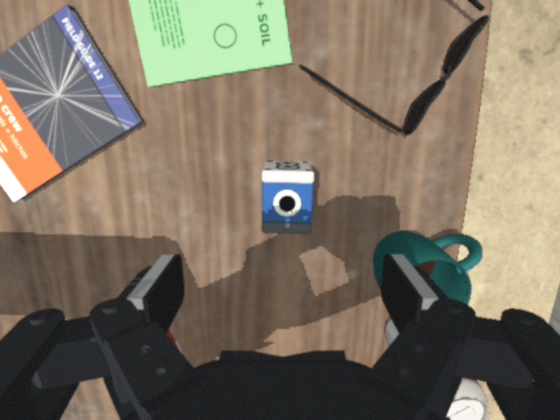

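The body lies centred at about (287,200), with its head stripe at the top (row 173) and dark foot at row 227. It is nearly aligned with +y, and the mug's edge at (375,260) leaves room.

```bash
python3 - <<'E'
from h import *
import pickle
s=pickle.load(open("w2.pkl","rb")); hsv=cv2.cvtColor(s["pixels"],cv2.COLOR_RGB2HSV)
H,S,V=[hsv[:,:,i].astype(int) for i in range(3)]
b=(H>95)&(H<130)&(S>100)&(V>60)
print("blue",rect(s,b,(270,210),.062))
print("ring",onplane(s,[(287,203.5)],.062))
w=(S<60)&(V>150); print("head",rect(s,w,(288,176),.062))
for r in (163,168,173,180,190,220,228,232,236,240): print(r,s["pixels"][r,275],cloud(s)[r,275].round(3))
E
```

```text
blue (array([0.51954529, 0.26984293]), (48.32720184326172, 38.66499328613281), np.float64(-0.025704031893117783), 1268)
ring [[0.51969166 0.26889784 0.062     ]]
head (array([0.51976868, 0.29990121]), (49.34815979003906, 20.986791610717773), np.float64(-0.01681293543583374), 827)
163 [135 134 132] [0.507 0.302 0.02 ]
168 [147 147 143] [0.508 0.301 0.049]
173 [254 254 254] [0.508 0.299 0.061]
180 [250 250 248] [0.508 0.292 0.061]
190 [ 73 129 201] [0.508 0.281 0.057]
220 [ 46  72 113] [0.508 0.25  0.057]
228 [72 75 76] [0.508 0.243 0.06 ]
232 [87 81 76] [0.508 0.239 0.061]
236 [104  86  72] [ 0.506  0.21  -0.002]
240 [95 77 64] [ 0.506  0.205 -0.001]
```

>>> drive_effector(
  plan={"motion":[[0.004,0.0045,0.05,0.02,1],[0.004,0.0045,0.1,0.02,1],[0.004,0.0045,0.15,0.02,1],[0.004,0.0045,0.19,0.02,1],[0.004,0.0045,0.22,0.02,1],[0.004,0.0045,0.22,0.02,1],[0.004,0.0045,0.22,0.02,1],[0.004,0.0045,0.22,0.02,0.5],[0.004,0.0045,0.22,0.02,0.5],[0.004,0.0045,0.22,0.02,0.5],[0.004,0.0045,0.22,0.02,0.5],[0.004,0.0045,0.22,0.02,0.5],[0.004,0.0045,0.22,0.02,0.5]]},
  squeeze=20,
)

```text
t: 4.5
tcp_pos: [0.5207, 0.2959, 0.0355]
tool_rot: [0.713, 0.701, 0.002, 0.001]
force: [-0.3, 0.2, 7.2]
finger_gap: 0.585
gripper_force: 21.8
```

```bash
cat >>h.py <<'E'
if __name__=="__main__": print(manip.sense()["ft_torque"])
E
```

>>> drive_effector(
  plan={"motion":[[0,0,-0.01,0,0.5],[-0.002,0,-0.015,0,0.5],[-0.006,0,-0.02,0,0.5],[-0.01,0,-0.025,0,0.5],[-0.015,0,-0.029,0,0.5],[-0.02,0,-0.032,0,0.5],[-0.025,0,-0.034,0,0.5],[-0.03,0,-0.036,0,0.5]]},
  squeeze=20,
)

```text
t: 5.3
tcp_pos: [0.5188, 0.2649, 0.0694]
tool_rot: [0.713, 0.701, -0.0, -0.0]
force: [-0.5, 0.0, -5.6]
finger_gap: 0.583
gripper_force: 22.9
```

```bash
python3 - <<'E'
from h import *
s=snap("scene"); cv2.imwrite("pics/s1.png",cv2.resize(s["pixels"][190:320,130:300,::-1],None,fx=3,fy=3))
E
```

```text
(no output)
```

View pics/s1.png

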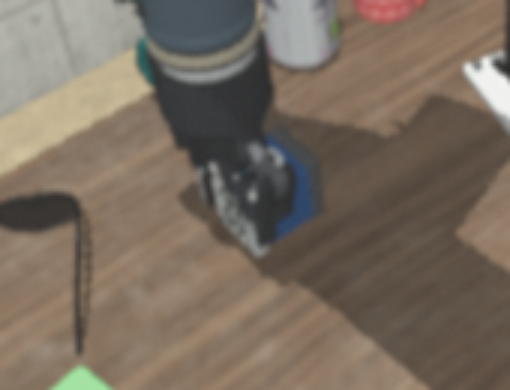

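The gripper holds the body clear of the table at about (260,190) in this crop. The tilt isn't readable here, so I'll measure it from depth normals.

```bash
cat > tilt.py <<'E'
from h import *
def tilt():
    s=snap("scene"); C=cloud(s); N=np.cross(np.roll(C,-1,1)-np.roll(C,1,1),np.roll(C,-1,0)-np.roll(C,1,0)); N/=np.linalg.norm(N,axis=2)[:,:,None]+1e-9
    N*=-np.sign((N*(C-s["o"])).sum(2))[:,:,None]
    p=s["st"]["tcp_pos"]; d=np.abs(C-p)
    m=(d[:,:,0]<.04)&(d[:,:,1]<.075)&(C[:,:,2]<p[2]+.04)&(C[:,:,2]>.004)
    hsv=cv2.cvtColor(s["pixels"],cv2.COLOR_RGB2HSV); b=m&(hsv[:,:,0]>95)&(hsv[:,:,0]<130)&(hsv[:,:,1]>120)
    for nm,k in(("all",m),("blue",b)):
        print(nm,k.sum(),C[k].min(0).round(3),C[k].max(0).round(3)); 
        a=np.degrees(np.arctan2(N[k][:,2],N[k][:,1]))[np.abs(N[k][:,0])<.35]
        print(np.histogram(a,bins=np.arange(-90,181,15)))
    print("force",s["st"]["force"].round(2),"torque",s["st"]["ft_torque"].round(3))
if __name__=="__main__": tilt()
E
python3 tilt.py
```

```text
all 688 [0.479 0.205 0.035] [0.554 0.278 0.109]
(array([ 0,  0,  0,  0, 30, 66, 60, 13,  9, 12, 23, 18, 13, 13,  3,  2, 21,
        0]), array([-90, -75, -60, -45, -30, -15,   0,  15,  30,  45,  60,  75,  90,
       105, 120, 135, 150, 165, 180]))
blue 99 [0.49  0.219 0.043] [0.536 0.247 0.095]
(array([0, 0, 0, 0, 0, 0, 0, 0, 0, 1, 4, 4, 0, 0, 0, 0, 0, 0]), array([-90, -75, -60, -45, -30, -15,   0,  15,  30,  45,  60,  75,  90,
       105, 120, 135, 150, 165, 180]))
force [ 0.48 -0.48 -5.9 ] torque [0.109 0.003 0.01 ]
```

The body hasn't rotated: friction in the pads holds it. I'll raise it a little and ease the grip so its own weight turns it about the pads.

>>> drive_effector(
  plan={"motion":[[0,0,-0.008,0,0.57],[0,0,-0.008,0,0.57],[0,0,-0.008,0,0.575]]},
  squeeze=10,
)

```text
t: 5.7
tcp_pos: [0.5192, 0.2658, 0.0777]
tool_rot: [0.713, 0.702, 0.001, 0.0]
force: [-0.1, -0.2, -5.4]
finger_gap: 0.585
gripper_force: 22.9
```

>>> drive_effector(
  plan={"motion":[[0,0,0,0,0.58],[0,0,0,0,0.58],[0,0,0,0,0.58]]},
  squeeze=5,
)

```text
t: 6.0
tcp_pos: [0.5188, 0.2655, 0.0771]
tool_rot: [0.713, 0.701, -0.0, -0.0]
force: [-0.4, -1.1, -5.8]
finger_gap: 0.584
gripper_force: 22.9
```

```bash
python3 tilt.py
```

```text
all 705 [0.479 0.206 0.044] [0.555 0.279 0.117]
(array([ 0,  0,  0,  0, 35, 65, 61, 16,  8, 12, 18, 21, 24, 14,  5,  2, 24,
        0]), array([-90, -75, -60, -45, -30, -15,   0,  15,  30,  45,  60,  75,  90,
       105, 120, 135, 150, 165, 180]))
blue 98 [0.491 0.22  0.052] [0.535 0.249 0.102]
(array([0, 0, 0, 0, 0, 0, 0, 0, 0, 1, 2, 2, 2, 0, 0, 0, 0, 0]), array([-90, -75, -60, -45, -30, -15,   0,  15,  30,  45,  60,  75,  90,
       105, 120, 135, 150, 165, 180]))
force [-0.4  -1.13 -5.78] torque [0.176 0.013 0.006]
```

>>> drive_effector(
  plan={"motion":[[0,0,-0.05,0,0.5],[0,0,-0.1,0,0.5],[0,0,-0.05,0,0.5],[0,0,-0.0,0,0.5],[0,0,-0.05,0,0.5],[0,0,-0.1,0,0.5],[0,0,-0.05,0,0.5],[0,0,-0.0,0,0.5],[0,0,0,0,0.5]]},
  squeeze=20,
)

```text
t: 6.95
tcp_pos: [0.5123, 0.2634, 0.069]
tool_rot: [0.713, 0.701, -0.009, -0.005]
force: [-4.3, -2.3, -6.8]
finger_gap: 0.582
gripper_force: 24.6
```

```bash
python3 tilt.py
```

```text
all 770 [0.472 0.199 0.022] [0.549 0.277 0.109]
(array([ 0,  0,  0,  0, 33, 34, 96, 54,  9, 16, 14, 13, 22, 16,  8,  1, 18,
        0]), array([-90, -75, -60, -45, -30, -15,   0,  15,  30,  45,  60,  75,  90,
       105, 120, 135, 150, 165, 180]))
blue 114 [0.484 0.214 0.035] [0.533 0.248 0.083]
(array([0, 0, 0, 0, 0, 0, 0, 0, 0, 2, 1, 4, 3, 1, 0, 0, 0, 0]), array([-90, -75, -60, -45, -30, -15,   0,  15,  30,  45,  60,  75,  90,
       105, 120, 135, 150, 165, 180]))
force [-4.3  -2.28 -6.84] torque [ 0.085  0.23  -0.014]
```

It rotated by about 10°, so vertical shaking works. I'll continue.

```bash
sed -i 's/^    print("force"/    k=m\&(np.abs(N[:,:,0])<.35)\&(hsv[:,:,1]<70)\&(C[:,:,1]>p[1]-.03); a=np.degrees(np.arctan2(N[k][:,2],N[k][:,1])); a=a[(a>-40)]; print(np.histogram(a,bins=np.arange(-40,141,10))[0])\n&/; /print(np.histogram(a,bins=np.arange(-90/d; /for nm,k/,+1s/print(nm/print(nm/' tilt.py
```

>>> drive_effector(
  plan={"motion":[[0,0,-0.05,0,0.5],[0,0,-0.1,0,0.5],[0,0,-0.06,0,0.5],[0,0,-0.02,0,0.5],[0,0,-0.06,0,0.5],[0,0,-0.11,0,0.5],[0,0,-0.06,0,0.5],[0,0,-0.02,0,0.5],[0,0,-0.06,0,0.5],[0,0,-0.11,0,0.5],[0,0,-0.06,0,0.5],[0,0,-0.02,0,0.5],[0,0,-0.06,0,0.5],[0,0,-0.11,0,0.5],[0,0,-0.06,0,0.5],[0,0,-0.02,0,0.5],[0,0,-0.02,0,0.5]]},
  squeeze=20,
)

```text
t: 8.7
tcp_pos: [0.5158, 0.2645, 0.0963]
tool_rot: [0.713, 0.701, -0.003, -0.002]
force: [-2.0, -0.2, -5.3]
finger_gap: 0.582
gripper_force: 25.6
```

```bash
python3 tilt.py
```

```text
all 807 [0.476 0.202 0.044] [0.55  0.281 0.136]
blue 126 [0.488 0.216 0.056] [0.5   0.259 0.105]
[ 1  8 33 25 47 56 55 18  3  2  1  1  0  0  1  0  0  1]
force [-2.01 -0.23 -5.34] torque [0.06  0.169 0.008]
```

>>> drive_effector(
  plan={"motion":[[0,0,-0.05,0,0.5],[0,0,-0.1,0,0.5],[0,0,-0.15,0,0.5],[0,0,-0.1,0,0.5],[0,0,-0.05,0,0.5],[0,0,0,0,0.5],[0,0,-0.05,0,0.5],[0,0,-0.1,0,0.5],[0,0,-0.15,0,0.5],[0,0,-0.1,0,0.5],[0,0,-0.05,0,0.5],[0,0,0,0,0.5],[0,0,-0.05,0,0.5],[0,0,-0.1,0,0.5],[0,0,-0.15,0,0.5],[0,0,-0.1,0,0.5],[0,0,-0.05,0,0.5],[0,0,0,0,0.5],[0,0,0,0,0.5],[0,0,0,0,0.5]]},
  squeeze=20,
)

```text
t: 10.75
tcp_pos: [0.5197, 0.2658, 0.0995]
tool_rot: [0.713, 0.701, 0.001, 0.0]
force: [0.2, 0.1, -4.7]
finger_gap: 0.58
gripper_force: 25.8
```

```bash
python3 tilt.py
```

```text
all 827 [0.48  0.203 0.042] [0.555 0.285 0.139]
blue 123 [0.492 0.218 0.057] [0.505 0.263 0.105]
[ 0  9 31 25 45 53 46 27 17  7  5  2  0  0  0  0  0  2]
force [ 0.24  0.1  -4.66] torque [ 0.065 -0.089 -0.001]
```

>>> drive_effector(
  plan={"motion":[[-0.02,0,-0.045,0,0.5],[-0.04,0,-0.09,0,0.5],[-0.06,0,-0.135,0,0.5],[-0.04,0,-0.09,0,0.5],[-0.02,0,-0.045,0,0.5],[0,0,0,0,0.5],[-0.02,0,-0.045,0,0.5],[-0.04,0,-0.09,0,0.5],[-0.06,0,-0.135,0,0.5],[-0.04,0,-0.09,0,0.5],[-0.02,0,-0.045,0,0.5],[0,0,0,0,0.5],[-0.02,0,-0.045,0,0.5],[-0.04,0,-0.09,0,0.5],[-0.06,0,-0.135,0,0.5],[-0.04,0,-0.09,0,0.5],[-0.02,0,-0.045,0,0.5],[0,0,0,0,0.5],[0,0,0,0,0.5],[0,0,0,0,0.5]]},
  squeeze=20,
)

```text
t: 12.8
tcp_pos: [0.5204, 0.2662, 0.1003]
tool_rot: [0.712, 0.702, 0.002, 0.001]
force: [1.0, 0.1, -4.5]
finger_gap: 0.581
gripper_force: 24.7
```

```bash
python3 tilt.py
```

```text
all 871 [0.481 0.207 0.035] [0.557 0.294 0.139]
blue 127 [0.493 0.222 0.051] [0.503 0.275 0.093]
[ 1  8 29 18 25 37 39 54 42 24 21  8  2  1  0  0  0  2]
force [ 0.96  0.15 -4.49] torque [ 0.1   -0.08   0.033]
```

About 40° now. From here, dragging the foot edge over the table toward -y also turns it the right way.

>>> drive_effector(
  plan={"motion":[[0,0,0.02,0,0.5],[0,0,0.034,0,0.5],[-0.003,0,0.0355,0,0.5],[-0.006,0,0.0355,0,0.5],[-0.01,0,0.0345,0,0.5],[-0.016,0,0.0335,0,0.5],[-0.022,0,0.0335,0,0.5],[-0.03,0,0.034,0,0.5],[-0.038,0,0.035,0,0.5]]},
  squeeze=20,
)

```text
t: 13.75
tcp_pos: [0.5217, 0.2283, 0.0667]
tool_rot: [0.713, 0.701, 0.004, 0.002]
force: [-0.5, 3.5, 12.9]
finger_gap: 0.58
gripper_force: 29.5
```

```bash
python3 tilt.py
```

```text
all 822 [0.482 0.154 0.004] [0.559 0.268 0.107]
blue 77 [0.495 0.197 0.02 ] [0.499 0.25  0.052]
[ 1  8 34 13 13 19 19 33 55 41 31 32 16  9  5  0  0  3]
force [-0.49  3.46 12.88] torque [ 0.963  0.324 -0.001]
```

>>> drive_effector(
  plan={"motion":[[0,0,-0.035,0,0.5],[-0.035,0,-0.07,0,0.5],[-0.07,0,-0.105,0,0.5],[-0.105,0,-0.14,0,0.5],[-0.07,0,-0.105,0,0.5],[-0.035,0,-0.07,0,0.5],[0,0,-0.035,0,0.5],[-0.035,0,-0.07,0,0.5],[-0.07,0,-0.105,0,0.5],[-0.105,0,-0.14,0,0.5],[-0.07,0,-0.105,0,0.5],[-0.035,0,-0.07,0,0.5],[0,0,-0.035,0,0.5],[-0.035,0,-0.07,0,0.5],[-0.07,0,-0.105,0,0.5],[-0.105,0,-0.14,0,0.5],[-0.07,0,-0.105,0,0.5],[-0.035,0,-0.07,0,0.5],[0,0,-0.035,0,0.5],[0,0,-0.035,0,0.5]]},
  squeeze=20,
)

```text
t: 15.8
tcp_pos: [0.5144, 0.2287, 0.0926]
tool_rot: [0.712, 0.702, -0.004, -0.003]
force: [-0.9, -0.8, -5.0]
finger_gap: 0.587
gripper_force: 26.1
```

```bash
python3 tilt.py
```

```text
all 917 [0.474 0.189 0.029] [0.553 0.269 0.132]
blue 106 [0.487 0.2   0.043] [0.491 0.256 0.08 ]
[ 0 16 31 17 14 14 11 27 46 53 39 23 28 16  4  0  0  0]
force [-0.89 -0.84 -5.04] torque [-0.087  0.093  0.006]
```

```bash
python3 - <<'E'
from h import *
s=snap("scene"); a=s["pixels"][195:315,150:300,::-1]; cv2.imwrite("pics/s2.png",cv2.resize(a,None,fx=5,fy=5,interpolation=cv2.INTER_CUBIC))
E
```

```text
(no output)
```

View pics/s2.png

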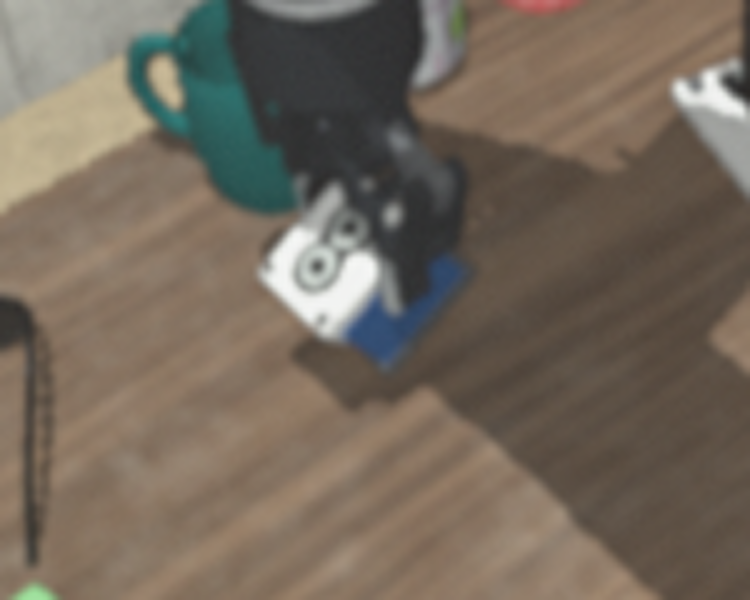

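Head face with its gears centred near (330,270) in the crop, tilted about 45–50°, and the pads have crept toward mid-body. Pressing and dragging toward -y should now turn it over its foot edge.

>>> drive_effector(
  plan={"motion":[[0,0,0.02,0,0.5],[-0.005,0,0.028,0,0.5],[-0.015,0,0.03,0,0.5],[-0.025,0,0.031,0,0.5],[-0.035,0,0.032,0,0.5],[-0.045,0,0.032,0,0.5],[-0.055,0,0.032,0,0.5]]},
  squeeze=20,
)

```text
t: 16.6
tcp_pos: [0.5186, 0.1718, 0.0665]
tool_rot: [0.713, 0.701, 0.001, 0.001]
force: [0.3, 3.7, -0.3]
finger_gap: 0.581
gripper_force: 26.7
```

```bash
python3 tilt.py
```

```text
all 857 [0.48  0.132 0.004] [0.557 0.214 0.106]
blue 81 [0.492 0.145 0.019] [0.496 0.2   0.051]
[ 0 26 21 19 12 12 15 30 42 37 36 38 35 18  7  2  2  0]
force [ 0.3   3.69 -0.28] torque [ 0.893 -0.022  0.001]
```

>>> drive_effector(
  plan={"motion":[[-0.005,0,0.003,0,0.5],[-0.012,0,0.005,0,0.5],[-0.02,0,0.006,0,0.5],[-0.028,0,0.007,0,0.5],[-0.036,0,0.008,0,0.5]]},
  squeeze=20,
)

```text
t: 17.15
tcp_pos: [0.5166, 0.136, 0.0571]
tool_rot: [0.713, 0.701, -0.0, -0.0]
force: [0.4, 3.3, -0.9]
finger_gap: 0.583
gripper_force: 26.7
```

```bash
python3 tilt.py
```

```text
all 911 [0.477 0.072 0.004] [0.557 0.18  0.097]
blue 95 [0.491 0.123 0.015] [0.497 0.173 0.05 ]
[ 0 21 36 52 24 10 13 12 15 27 29 37 48 43 20  8  5  1]
force [ 0.37  3.28 -0.87] torque [ 0.752 -0.046 -0.004]
```

>>> drive_effector(
  plan={"motion":[[-0.005,0,0.003,0,0.5],[-0.01,0,0.005,0,0.5],[-0.013,0,0.007,0,0.5],[-0.013,0,0.008,0,0.5]]},
  squeeze=20,
)

```text
t: 17.6
tcp_pos: [0.5164, 0.1251, 0.0518]
tool_rot: [0.713, 0.701, 0.001, -0.001]
force: [-5.3, 11.4, 30.4]
finger_gap: 0.581
gripper_force: 30.6
```

```bash
python3 tilt.py;  python3 - <<'E'
from h import *
s=snap("scene"); a=s["pixels"][185:305,190:340,::-1]; cv2.imwrite("pics/s3.png",cv2.resize(a,None,fx=5,fy=5,interpolation=cv2.INTER_CUBIC))
E
```

```text
all 940 [0.478 0.07  0.004] [0.556 0.171 0.091]
blue 109 [0.491 0.12  0.015] [0.505 0.166 0.049]
[ 0 18 36 41 40 27 14 14 18 14 18 27 37 51 33 20  4  1]
force [-5.27 11.37 30.41] torque [ 1.595  1.012 -0.082]
```

View pics/s3.png

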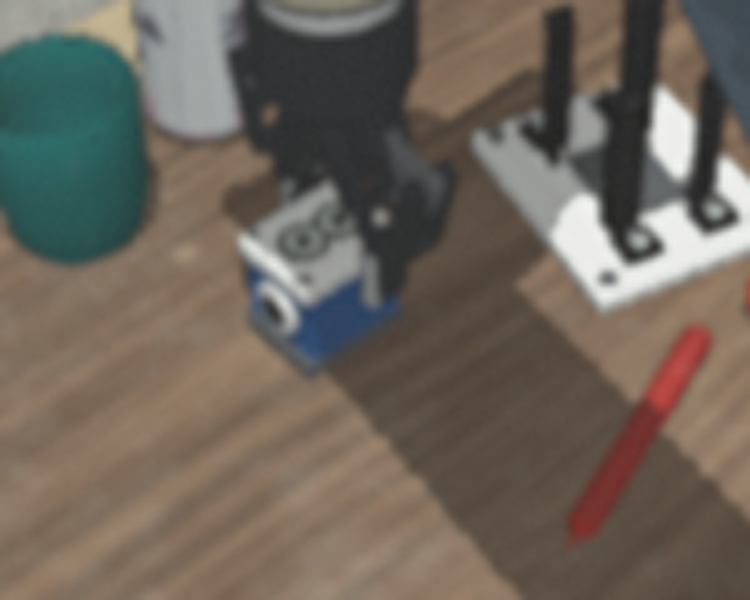

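Body is now practically upright: head and gears facing up at (310,240), port facing +y, foot on the table. Releasing and backing off to look.

>>> drive_effector(
  plan={"motion":[[0,0,0,0,1],[0,0,0,0,1],[0,0,0,0,1],[0,0,0,0,1],[0,0,-0.02,0,1],[0,0,-0.07,0,1],[0,0,-0.12,0,1],[0,0,-0.17,0,1],[0,0,-0.2,0,1],[0,0,-0.2,0,1],[0,0,-0.2,0,1]]},
  squeeze=20,
)

```text
t: 18.8
tcp_pos: [0.5164, 0.1232, 0.2494]
tool_rot: [0.713, 0.701, 0.0, 0.0]
force: [0.3, -0.5, -1.0]
finger_gap: 1.002
gripper_force: 0.0
```

```bash
python3 - <<'E'
from h import *
import pickle
s=snap("wrist","w3"); pickle.dump(s,open("w3.pkl","wb"))
print(s["st"]["tcp_pos"],s["st"]["q"])
E
```

```text
[0.51644018 0.12322599 0.24938684] [ 2.37187185e-02  4.06300672e-01  1.67255603e+00 -2.36797748e-04
  1.06231681e+00  4.00249157e-02]
```

View pics/w3.png

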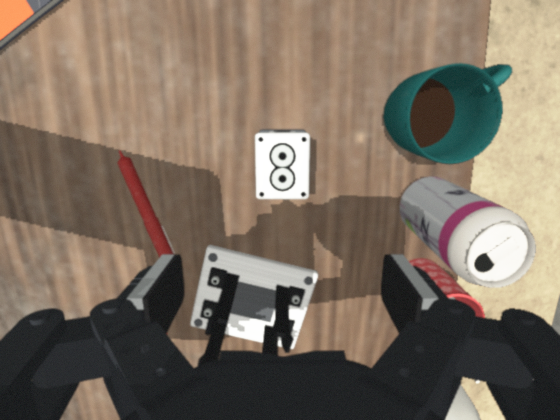

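The body stands upright, gears up, at (282,165), and the nest is in view at (255,297).

```bash
python3 - <<'E'
from h import *
import pickle
s=pickle.load(open("w3.pkl","rb")); hsv=cv2.cvtColor(s["pixels"],cv2.COLOR_RGB2HSV); S=hsv[:,:,1];V=hsv[:,:,2]
for th in(160,200): print("head",rect(s,(S<60)&(V>th),(265,165),.064))
for th in(110,140): print("nest",rect(s,(S<60)&(V>th),(230,265),.012))
C=cloud(s)[138:192,264:303].reshape(-1,3); C=C[(C[:,2]>.05)]; A=np.linalg.lstsq(np.c_[C[:,:2],np.ones(len(C))],C[:,2],rcond=None)[0]; print("slope",A[:2],C[:,2].mean(),C[:,:2].mean(0))
E
```

```text
head (array([0.51583795, 0.13975862]), (62.194488525390625, 50.75070571899414), np.float64(1.5530948276613579), 2642)
head (array([0.51587122, 0.13980316]), (60.332889556884766, 49.214107513427734), np.float64(1.5531574119469749), 2375)
nest (array([ 0.47665445, -0.03089651]), (137.046875, 117.06558227539062), np.float64(-0.2782638486063463), 4216)
nest (array([ 0.47710681, -0.0314091 ]), (135.90594482421875, 114.18527221679688), np.float64(-0.2843793985755498), 3761)
slope [-0.00746092  0.32725655] 0.06497707463089986 [0.51699108 0.14139559]
```

```bash
python3 - <<'E'
from h import *
import pickle
s=pickle.load(open("w3.pkl","rb")); C=cloud(s)
for r in range(126,206,5): print(r,C[r,263].round(4),C[r,300].round(4))
s=snap("wrist"); C=cloud(s)
for r in range(126,206,15): print(r,C[r,263].round(4),C[r,300].round(4))
print(cloud(snap("scene"))[225:265:6,240:262:6,2].round(3))
E
```

```text
126 [ 0.4961  0.1732 -0.0007] [ 0.5361  0.1725 -0.0013]
131 [0.4965 0.1686 0.0103] [0.5171 0.1914 0.3693]
136 [0.4994 0.1675 0.0629] [0.5328 0.1669 0.0628]
141 [0.4993 0.1631 0.064 ] [0.5328 0.1624 0.0621]
146 [0.4992 0.1586 0.0639] [0.5327 0.1579 0.063 ]
151 [0.499  0.1539 0.0625] [0.5327 0.1533 0.0622]
156 [0.4989 0.1495 0.0633] [0.5327 0.1488 0.0624]
161 [0.4987 0.1448 0.0627] [0.5326 0.1445 0.0644]
166 [0.4986 0.1403 0.0638] [0.5326 0.1397 0.0633]
171 [0.4984 0.1356 0.0631] [0.5326 0.1349 0.063 ]
176 [0.4983 0.1309 0.0632] [0.5325 0.1305 0.0642]
181 [0.4982 0.1263 0.064 ] [0.5326 0.1256 0.0633]
186 [0.4979 0.1214 0.0632] [0.5326 0.1207 0.0631]
191 [0.4978 0.1167 0.0639] [0.5325 0.116  0.0636]
196 [0.4976 0.1117 0.0631] [0.5325 0.1113 0.0639]
201 [ 4.934e-01  8.920e-02 -4.000e-04] [ 0.5358  0.0882 -0.0015]
126 [ 0.4947  0.1733 -0.0009] [ 5.345e-01  1.726e-01 -1.000e-04]
141 [0.4981 0.1632 0.0638] [0.5315 0.1625 0.0618]
156 [0.4976 0.1495 0.0625] [0.5313 0.1493 0.065 ]
171 [0.4972 0.1358 0.0632] [0.5313 0.1352 0.0633]
186 [0.4967 0.1213 0.062 ] [0.5312 0.1211 0.0635]
201 [ 0.492   0.0893 -0.0013] [ 5.342e-01  8.890e-02 -3.000e-04]
[[ 0.002  0.001  0.065  0.065]
 [ 0.065  0.067  0.065  0.067]
 [ 0.058  0.065  0.066  0.065]
 [ 0.025  0.046  0.062  0.049]
 [ 0.01   0.031  0.043  0.027]
 [-0.002  0.009  0.02   0.007]
 [ 0.     0.     0.001 -0.003]]
```

>>> drive_effector(
  plan={"motion":[[0.0166,0,0.05,0,1],[0.0166,0,0.1,0,1],[0.0166,0,0.15,0,1],[0.0166,0,0.185,0,1],[0.0166,0,0.198,0,1],[0.0166,0,0.198,0,1],[0.0166,0,0.198,0,0.5],[0.0166,0,0.198,0,0.5],[0.0166,0,0.198,0,0.5],[0.0166,0,0.198,0,0.5],[0.0166,0,0.198,0,0.5],[0.0166,0,0.198,0,0.5]]},
  squeeze=50,
)

```text
t: 20.15
tcp_pos: [0.5175, 0.1402, 0.0534]
tool_rot: [0.713, 0.701, 0.001, 0.001]
force: [-0.8, -1.2, 7.7]
finger_gap: 0.575
gripper_force: 54.8
```

```bash
python3 h.py
```

```text
[-0.01299509  0.4418795  -0.0165009 ]
```

>>> drive_effector(
  plan={"motion":[[0,0,-0.05,0,0.5],[0,0,-0.1,0,0.5],[0,0,-0.12,0,0.5],[0,0,-0.12,0,0.5]]},
)

```text
t: 20.55
tcp_pos: [0.519, 0.1403, 0.1748]
tool_rot: [0.713, 0.701, 0.003, 0.003]
force: [0.3, 0.2, -6.0]
finger_gap: 0.578
gripper_force: 56.3
```

>>> drive_effector(
  plan={"motion":[[0,0,-0.025,0,0.5],[-0.154,-0.116,-0.025,1.836,0.5],[-0.154,-0.116,-0.025,1.836,0.5],[-0.154,-0.116,-0.025,1.836,0.5],[-0.154,-0.116,-0.025,1.836,0.5],[-0.154,-0.116,-0.025,1.836,0.5],[-0.154,-0.116,-0.025,1.836,0.5],[-0.154,-0.116,-0.025,1.836,0.5],[-0.154,-0.116,-0.025,1.836,0.5],[-0.154,-0.116,-0.025,1.836,0.5],[-0.154,-0.116,-0.025,1.836,0.5],[-0.154,-0.116,-0.025,1.836,0.5],[-0.154,-0.116,-0.025,1.836,0.5],[-0.154,-0.116,-0.025,1.836,0.5],[-0.154,-0.116,-0.025,1.836,0.5],[-0.154,-0.116,-0.025,1.836,0.5]]},
)

```text
t: 22.15
tcp_pos: [0.3975, -0.0118, 0.1955]
tool_rot: [0.99, -0.14, -0.001, -0.0]
force: [0.2, 0.0, -6.2]
finger_gap: 0.573
gripper_force: 56.0
```

```bash
python3 - <<'E'
from h import *
import pickle
s=snap("wrist","w4"); pickle.dump(s,open("w4.pkl","wb"))
print(s["st"]["tcp_pos"],Rn.from_quat(s["st"]["tool_rot"]).as_matrix()[:,0])
E
```

```text
[ 0.39752973 -0.01176977  0.19551117] [ 0.96097876 -0.27661284 -0.00227072]
```

View pics/w4.png

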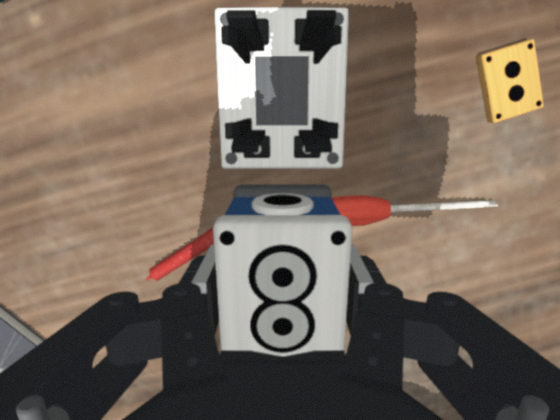

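The nest plate is fully visible (corners about (216,9) to (342,167)), and the held body's head face is at (282,285), bottom centre. I'll measure both in this one view.

```bash
python3 - <<'E'
from h import *
import pickle
s=pickle.load(open("w4.pkl","rb")); hsv=cv2.cvtColor(s["pixels"],cv2.COLOR_RGB2HSV); S=hsv[:,:,1];V=hsv[:,:,2].astype(int)
for th in(100,120,140):
    m=(S<60)&(V>th); m[172:]=0; print("nest",rect(s,m,(285,150),.012))
m=(S<70)&(V>40)&(V<110); m[:50]=0;m[130:]=0;m[:,:250]=0;m[:,312:]=0; print("floor",rect(s,m,(290,90),.012))
ft=s["st"]["tcp_pos"][2]+.011
for th in(130,150):
    m=(S<60)&(V>th); m[:205]=0; m[352:]=0;m[:,:214]=0;m[:,352:]=0; r=rect(s,m,(240,300),ft); print("body",r, (totool(np.r_[r[0],ft]-s["st"]["tcp_pos"],s["st"])).round(4))
print(cloud(s)[300,[235,330]],ft)
E
```

```text
nest (array([ 0.47613727, -0.03402225]), (136.17723083496094, 112.45516204833984), np.float64(-0.2788517414169813), 12151)
nest (array([ 0.47656085, -0.03393044]), (135.44288635253906, 112.063232421875), np.float64(-0.27745824237659733), 11678)
nest (array([ 0.47715887, -0.03374883]), (134.3099365234375, 111.50157165527344), np.float64(-0.28142861608774195), 10517)
floor (array([ 0.4763183 , -0.03402164]), (55.875389099121094, 44.76201629638672), np.float64(-0.2806797351892117), 2845)
body (array([ 0.40347198, -0.01451614]), (59.670867919921875, 49.960235595703125), np.float64(-0.2831042770456198), 11969) [ 0.0064  0.001  -0.011 ]
body (array([ 0.40100107, -0.01359583]), (54.20375442504883, 49.01899337768555), np.float64(-0.2815540509750847), 10536) [ 0.0038  0.0008 -0.011 ]
[[ 0.40172935  0.00513035  0.20602165]
 [ 0.39120723 -0.0287789   0.20493914]] 0.2065111671289197
```

```bash
python3 - <<'E'
from h import *
import pickle
s=pickle.load(open("w4.pkl","rb")); g=cv2.cvtColor(s["pixels"],cv2.COLOR_RGB2GRAY); C=cloud(s)
print(g[205:232:2,240],g[205:232:2,325]); print(C[205:232:3,240,2].round(3))
P=onplane(s,[(240,r) for r in(214,217,220)]+[(325,r) for r in(214,217,220)],.206)
print(totool(P-s["st"]["tcp_pos"],s["st"]).round(4))
n=np.array([.4764,-.0340,.012]); print("nest in tool",totool(n-s["st"]["tcp_pos"],s["st"]).round(4))
E
```

```text
[ 53  54  54  55  54 113 138 145 158 178 189 188 194 194] [ 53  53  53  53  54 114 139 145 159 177 189 193 195 198]
[0.17  0.174 0.179 0.183 0.2   0.203 0.203 0.205 0.206]
[[ 0.0329 -0.0143 -0.0106]
 [ 0.0318 -0.0143 -0.0106]
 [ 0.0308 -0.0143 -0.0106]
 [ 0.0329  0.0149 -0.0106]
 [ 0.0318  0.0149 -0.0106]
 [ 0.0307  0.0149 -0.0106]]
nest in tool [ 0.0824 -0.0004  0.1833]
```

>>> drive_effector(
  plan={"motion":[[0.04,-0.0013,0,0,0.5],[0.083,-0.0013,0,0,0.5],[0.083,-0.0013,0.01,0,0.5],[0.083,-0.0013,0.02,0,0.5],[0.083,-0.0013,0.03,0,0.5],[0.083,-0.0013,0.036,0,0.5],[0.083,-0.0013,0.042,0,0.5],[0.083,-0.0013,0.048,0,0.5],[0.083,-0.0013,0.054,0,0.5],[0.083,-0.0013,0.06,0,0.5]]},
)

```text
t: 23.2
tcp_pos: [0.4787, -0.0339, 0.136]
tool_rot: [0.99, -0.14, 0.0, 0.0]
force: [-0.5, 0.0, -6.4]
finger_gap: 0.574
gripper_force: 56.0
```

```bash
python3 h.py
```

```text
[ 0.00874317 -0.01301165 -0.02352351]
```

>>> drive_effector(
  plan={"motion":[[0,0,0.012,0,0.5],[0,0,0.024,0,0.5],[0,0,0.036,0,0.5],[0,0,0.048,0,0.5],[0,0,0.058,0,0.5],[0,0,0.065,0,0.5],[0,0,0.069,0,0.5],[0,0,0.069,0,0.5]]},
)

```text
t: 24.0
tcp_pos: [0.4784, -0.0338, 0.0669]
tool_rot: [0.99, -0.14, -0.0, -0.0]
force: [0.5, 0.6, -5.4]
finger_gap: 0.576
gripper_force: 56.0
```

```bash
python3 h.py
```

```text
[-0.0515886   0.00094986 -0.02346008]
```

>>> drive_effector(
  plan={"motion":[[0,0,0.001,0,0.5],[0,0,0.002,0,0.5],[0,0,0.003,0,0.5],[0,0,0.004,0,0.5],[0,0,0.004,0,0.5]]},
)

```text
t: 24.5
tcp_pos: [0.4789, -0.0339, 0.0653]
tool_rot: [0.99, -0.14, 0.001, 0.0]
force: [-2.2, 1.1, 11.7]
finger_gap: 0.581
gripper_force: 58.1
```

```bash
python3 h.py
```

```text
[-0.1156975   0.51102371 -0.04597331]
```

>>> drive_effector(
  plan={"motion":[[0,0,0,0,1],[0,0,0,0,1],[0,0,0,0,1],[0,0,0,0,1],[0,0,-0.04,0,1],[0,0,-0.09,0,1],[0,0,-0.14,0,1],[0,0,-0.18,0,1],[0,0,-0.18,0,1],[0,0,-0.18,0,1]]},
)

```text
t: 25.5
tcp_pos: [0.4787, -0.0339, 0.2441]
tool_rot: [0.99, -0.14, 0.001, 0.0]
force: [-0.6, 0.5, -0.7]
finger_gap: 1.0
gripper_force: 0.0
```

```bash
python3 - <<'E'
from h import *
import pickle
s=snap("wrist","w5"); pickle.dump(s,open("w5.pkl","wb")); st=s["st"]; print(st["tcp_pos"])
C=cloud(s); n=np.array([.4764,-.034]); c,sn=np.cos(-.28),np.sin(-.28); D=C[:,:,:2]-n; L=np.stack([D[:,:,0]*c+D[:,:,1]*sn,-D[:,:,0]*sn+D[:,:,1]*c],2)
k=(np.abs(L[:,:,0])<.045)&(np.abs(L[:,:,1])<.02)&(C[:,:,2]>.06)&(C[:,:,2]<.09)
print(k.sum(),np.median(C[k][:,2]),L[k].min(0),L[k].max(0)); kk=k&(np.abs(C[:,:,2]-np.median(C[k][:,2]))<.004); P=C[kk]; print(np.linalg.lstsq(np.c_[P[:,:2],np.ones(len(P))],P[:,2],rcond=None)[0])
hsv=cv2.cvtColor(s["pixels"],cv2.COLOR_RGB2HSV); m=(hsv[:,:,1]<60)&(hsv[:,:,2]>150)&(np.abs(C[:,:,2]-.076)<.006); v,u=np.nonzero(m); i=len(u)//2; print(rect(s,m,(u[i],v[i]),.076))
E
```

```text
[ 0.4787148  -0.03386824  0.24408049]
3234 0.07546028966364168 [-0.03621373 -0.01999248] [0.03798889 0.01998303]
[-0.00111789  0.00213335  0.07603564]
(array([ 0.47884763, -0.03429128]), (61.532386779785156, 49.40104293823242), np.float64(-0.282572177459822), 2391)
```

>>> drive_effector(
  plan={"motion":[[0.01,0.206,0.044,-0.316,1],[0.01,0.206,0.044,-0.316,1],[0.01,0.206,0.044,-0.316,1],[0.01,0.206,0.044,-0.316,1],[0.01,0.206,0.044,-0.316,1],[0.01,0.206,0.044,-0.316,1],[0.01,0.206,0.044,-0.316,1]]},
)

```text
t: 26.25
tcp_pos: [0.4298, -0.2338, 0.1975]
tool_rot: [1.0, 0.017, -0.002, -0.002]
force: [1.0, -0.7, 0.8]
finger_gap: 0.998
gripper_force: 0.0
```

```bash
python3 - <<'E'
from h import *
s=snap("wrist","w6"); st=s["st"]; hsv=cv2.cvtColor(s["pixels"],cv2.COLOR_RGB2HSV)
br=(hsv[:,:,0]>15)&(hsv[:,:,0]<35)&(hsv[:,:,1]>110)&(hsv[:,:,2]>140); n,l,a,c=cv2.connectedComponentsWithStats(br.astype(np.uint8)); i=1+a[1:,4].argmax(); v,u=np.nonzero(l==i)
r=rect(s,br,(u[9],v[9]),.012); print(r,st["tcp_pos"],Rn.from_quat(st["tool_rot"]).as_euler("xyz")); print(totool(np.r_[r[0],.012]-st["tcp_pos"],st).round(4), cloud(s)[v,u,2].mean())
E
```

```text
(array([ 0.43129559, -0.23552913]), (59.91670227050781, 49.018646240234375), np.float64(0.03282079103235273), 2803) [ 0.42979162 -0.23377283  0.19745897] [-3.13776626  0.00338372  0.03305515]
[0.0021 0.0025 0.1854] 0.01252150033254495
```

>>> drive_effector(
  plan={"motion":[[0.0014,0.0018,0.05,0,0.7],[0.0014,0.0018,0.1,0,0.7],[0.0014,0.0018,0.14,0,0.7],[0.0014,0.0018,0.155,0,0.7],[0.0014,0.0018,0.163,0,0.7],[0.0014,0.0018,0.169,0,0.7],[0.0014,0.0018,0.1735,0,0.7],[0.0014,0.0018,0.1735,0,0.7]]},
  squeeze=30,
)

```text
t: 27.1
tcp_pos: [0.4329, -0.2362, 0.0263]
tool_rot: [1.0, 0.018, 0.0, 0.0]
force: [0.6, 0.3, 0.1]
finger_gap: 0.7
gripper_force: 0.0
```

>>> drive_effector(
  plan={"motion":[[0,0,0,0,0.5],[0,0,0,0,0.5],[0,0,0,0,0.5],[0,0,0,0,0.5]]},
  squeeze=40,
)

```text
t: 27.5
tcp_pos: [0.4329, -0.2365, 0.0269]
tool_rot: [1.0, 0.017, 0.001, 0.001]
force: [0.9, 1.3, 6.5]
finger_gap: 0.561
gripper_force: 41.4
```

>>> drive_effector(
  plan={"motion":[[0,0,0,0,0.68],[0,0,0,0,0.68],[0,0,0.002,0,0.68],[0,0,0.004,0,0.68],[0,0,0.004,0,0.68],[0,0,0.004,0,0.5],[0,0,0.004,0,0.5],[0,0,0.004,0,0.5],[0,0,0.004,0,0.5]]},
  squeeze=40,
)

```text
t: 28.4
tcp_pos: [0.4323, -0.2362, 0.0218]
tool_rot: [1.0, 0.017, -0.0, -0.0]
force: [-0.8, -0.3, 1.9]
finger_gap: 0.572
gripper_force: 41.9
```

>>> drive_effector(
  plan={"motion":[[0,0,-0.01,0,0.5],[0,0,-0.03,0,0.5],[0,0,-0.06,0,0.5],[0,0,-0.1,0,0.5],[0,0,-0.14,0,0.5],[0,0,-0.17,0,0.5],[0,0,-0.17,0,0.5]]},
)

```text
t: 29.1
tcp_pos: [0.4344, -0.2377, 0.1961]
tool_rot: [1.0, 0.018, 0.004, 0.003]
force: [0.7, -0.6, -2.7]
finger_gap: 0.569
gripper_force: 42.3
```

```bash
python3 - <<'E'
from h import *
s=snap("wrist","w7"); st=s["st"]; C=cloud(s); hsv=cv2.cvtColor(s["pixels"],cv2.COLOR_RGB2HSV)
br=(hsv[:,:,0]>15)&(hsv[:,:,0]<35)&(hsv[:,:,1]>110)&(hsv[:,:,2]>140); n,l,a,c=cv2.connectedComponentsWithStats(br.astype(np.uint8)); i=1+a[1:,4].argmax(); v,u=np.nonzero(l==i); print(a[i])
P=C[v,u]; z=np.median(P[:,2]); k=np.abs(P[:,2]-z)<.01; print("z",z,st["tcp_pos"],np.linalg.lstsq(np.c_[P[k,:2],np.ones(k.sum())],P[k,2],rcond=None)[0])
r=rect(s,br,(u[9],v[9]),z); print(r, totool(np.r_[r[0],z]-st["tcp_pos"],st).round(4))
E
```

```text
[  222   202   121   133 12618]
z 0.18549730336317946 [ 0.434408   -0.23774662  0.19607821] [-0.00561452 -0.00797138  0.18594348]
(array([ 0.43421609, -0.23777139]), (62.765682220458984, 49.21286392211914), np.float64(0.031756003052484806), 12618) [-0.0003 -0.0001  0.0106]
```

>>> drive_effector(
  plan={"motion":[[0.051,-0.202,0,0.314,0.5],[0.051,-0.202,0,0.314,0.5],[0.051,-0.202,0,0.314,0.5],[0.051,-0.202,0,0.314,0.5],[0.051,-0.202,0,0.314,0.5],[0.051,-0.202,0,0.314,0.5],[0.051,-0.202,0,0.314,0.5],[0.051,-0.202,0,0.314,0.5]]},
)

```text
t: 29.95
tcp_pos: [0.4759, -0.0334, 0.191]
tool_rot: [0.99, -0.14, -0.001, 0.0]
force: [0.0, 0.3, -2.2]
finger_gap: 0.575
gripper_force: 42.5
```

```bash
python3 - <<'E'
from h import *
st=manip.sense(); print(totool(np.array([.4787,-.0342,.0986])-st["tcp_pos"],st).round(4), Rn.from_quat(st["tool_rot"]).as_matrix()[:,0])
E
```

```text
[ 0.0031 -0.      0.0924] [ 0.96099127 -0.27657332 -0.00172565]
```

>>> drive_effector(
  plan={"motion":[[0.002,0,0.02,0,0.5],[0.002,0,0.04,0,0.5],[0.002,0,0.052,0,0.5],[0.002,0,0.058,0,0.5],[0.002,0,0.064,0,0.5],[0.002,0,0.07,0,0.5],[0.002,0,0.076,0,0.5],[0.002,0,0.076,0,0.5]]},
)

```text
t: 30.75
tcp_pos: [0.478, -0.0332, 0.1153]
tool_rot: [0.99, -0.139, -0.0, -0.0]
force: [-0.7, 0.5, -1.8]
finger_gap: 0.574
gripper_force: 42.4
```

```bash
python3 - <<'E'
from h import *
st=manip.sense(); print(totool(np.array([.4787,-.0342,.0986])-st["tcp_pos"],st).round(4), Rn.from_quat(st["tool_rot"]).as_matrix()[:,0],st["ft_torque"])
E
```

```text
[0.0009 0.0008 0.0167] [ 9.61234855e-01 -2.75729473e-01 -9.01166978e-04] [-0.04005954 -0.01997713 -0.06773198]
```

>>> drive_effector(
  plan={"motion":[[0,0,0.006,0,0.5],[0,0,0.011,0,0.5],[0,0,0.014,0,0.5],[0,0,0.016,0,0.5],[0,0,0.017,0,0.5],[0,0,0.018,0,0.5],[0,0,0.018,0,0.5]]},
)

```text
t: 31.45
tcp_pos: [0.4784, -0.0332, 0.0979]
tool_rot: [0.99, -0.139, 0.0, 0.0]
force: [-0.7, 0.6, -1.8]
finger_gap: 0.569
gripper_force: 42.5
```

```bash
python3 h.py
```

```text
[ 0.00029027 -0.02477582 -0.00070689]
```

>>> drive_effector(
  plan={"motion":[[0,0,0.001,0,0.5],[0,0,0.002,0,0.5],[0,0,0.003,0,0.5],[0,0,0.003,0,0.5]]},
)

```text
t: 31.85
tcp_pos: [0.4785, -0.0332, 0.0977]
tool_rot: [0.99, -0.139, 0.001, 0.0]
force: [-4.6, 1.3, 23.9]
finger_gap: 0.573
gripper_force: 45.3
```

```bash
python3 h.py
```

```text
[0.18329346 0.78509345 0.04604156]
```

Contact at the expected height. Back off the pressure a little, release, rise and check.

>>> drive_effector(
  plan={"motion":[[0,0,-0.002,0,0.5],[0,0,-0.002,0,1],[0,0,-0.002,0,1],[0,0,-0.002,0,1],[0,0,-0.002,0,1],[0,0,-0.03,0,1],[0,0,-0.08,0,1],[0,0,-0.13,0,1],[0,0,-0.15,0,1],[0,0,-0.15,0,1],[0,0,-0.15,0,1]]},
)

```text
t: 32.95
tcp_pos: [0.4779, -0.0331, 0.2446]
tool_rot: [0.99, -0.139, -0.0, -0.0]
force: [-0.7, -0.2, -0.4]
finger_gap: 0.997
gripper_force: 0.0
```

```bash
cat > chk.py <<'E'
from h import *
s=snap("wrist","w8"); st=s["st"]; C=cloud(s); hsv=cv2.cvtColor(s["pixels"],cv2.COLOR_RGB2HSV)
br=(hsv[:,:,0]>15)&(hsv[:,:,0]<35)&(hsv[:,:,1]>110)&(hsv[:,:,2]>140); n,l,a,c=cv2.connectedComponentsWithStats(br.astype(np.uint8)); i=1+a[1:,4].argmax(); v,u=np.nonzero(l==i)
P=C[v,u]; z=np.median(P[:,2]); k=np.abs(P[:,2]-z)<.01; print("z",z,st["tcp_pos"],np.linalg.lstsq(np.c_[P[k,:2],np.ones(k.sum())],P[k,2],rcond=None)[0])
print(rect(s,br,(u[9],v[9]),.088))
E
python3 chk.py
```

```text
z 0.08723698060910248 [ 0.47793155 -0.03305674  0.24460034] [-0.00094311 -0.00358652  0.08753946]
(array([ 0.47793954, -0.03258966]), (61.16834259033203, 48.94169235229492), np.float64(-0.2801473692873048), 3330)
```

>>> drive_effector(
  plan={"motion":[[0,0.05,0,0,1],[0.05,0.12,0.02,-0.067,1],[0.152,0.217,0.044,-0.067,1],[0.152,0.217,0.044,-0.067,1],[0.152,0.217,0.044,-0.067,1],[0.152,0.217,0.044,-0.067,1],[0.152,0.217,0.044,-0.067,1],[0.152,0.217,0.044,-0.067,1],[0.152,0.217,0.044,-0.067,1]]},
)

```text
t: 33.9
tcp_pos: [0.5633, -0.2821, 0.1992]
tool_rot: [0.994, -0.106, -0.002, -0.001]
force: [0.5, -0.0, 0.1]
finger_gap: 0.996
gripper_force: 0.0
```

```bash
cat > cov.py <<'E'
from h import *
import sys
def cover(name,dt):
    s=snap("wrist",name); st=s["st"]; C=cloud(s); hsv=cv2.cvtColor(s["pixels"],cv2.COLOR_RGB2HSV)
    zt=st["tcp_pos"][2]+dt if dt<0 else dt   # plate top height
    m=(hsv[:,:,1]<60)&(hsv[:,:,2]>120)&(np.abs(C[:,:,2]-zt-.004)<.016)
    n,l,a,c=cv2.connectedComponentsWithStats(m.astype(np.uint8)); i=1+a[1:,4].argmax(); v,u=np.nonzero(l==i)
    P=C[v,u]; pl=np.abs(P[:,2]-zt)<.004; di=np.abs(P[:,2]-zt-.009)<.003
    r=rect(s,m,(u[9],v[9]),zt); print("tcp",st["tcp_pos"],"rect",r)
    print("tool",totool(np.r_[r[0],zt]-st["tcp_pos"],st).round(4),Rn.from_quat(st["tool_rot"]).as_euler("xyz"))
    Q=P[pl]; print("plate z",np.median(Q[:,2]),np.linalg.lstsq(np.c_[Q[:,:2],np.ones(len(Q))],Q[:,2],rcond=None)[0][:2],"disc",P[di].mean(0), di.sum())
cover(sys.argv[1],float(sys.argv[2]))
E
python3 cov.py w9 .014
```

```text
tcp [ 0.56334126 -0.28205531  0.19922597] rect (array([ 0.51401953, -0.04959119]), (113.6288070678711, 66.95555114746094), np.float64(1.30136165615049), 3140)
tool [-0.0963 -0.2165  0.186 ] [-3.13957133  0.00390554 -0.21171446]
plate z 0.011448036137410411 [0.00153562 0.00237341] disc [ 0.51299051 -0.03262022  0.02356244] 9
```

```bash
sed -i 's/<.016)$/<.016)\&(np.linalg.norm(C[:,:,:2]-st["tcp_pos"][:2],axis=2)<.06)/' cov.py; python3 cov.py w10 .014
```

```text
tcp [ 0.56362248 -0.28197507  0.19986885] rect (array([ 0.56634418, -0.28508029]), (61.69774627685547, 49.396400451660156), np.float64(-0.21394358143291606), 2810)
tool [0.0038 0.0027 0.1859] [-3.14012675e+00  2.76557923e-03 -2.11247307e-01]
plate z 0.013136695277856852 [-0.00239802  0.00135556] disc [ 0.56620013 -0.28528938  0.022135  ] 499
```

>>> drive_effector(
  plan={"motion":[[0.003,0.0026,0.05,0,0.7],[0.003,0.0026,0.1,0,0.7],[0.003,0.0026,0.14,0,0.7],[0.003,0.0026,0.158,0,0.7],[0.003,0.0026,0.168,0,0.7],[0.003,0.0026,0.174,0,0.7],[0.003,0.0026,0.177,0,0.7],[0.003,0.0026,0.177,0,0.7],[0.003,0.0026,0.177,0,0.7],[0.003,0.0026,0.177,0,0.5],[0.003,0.0026,0.177,0,0.5],[0.003,0.0026,0.177,0,0.5],[0.003,0.0026,0.177,0,0.5]]},
  squeeze=40,
)

```text
t: 35.3
tcp_pos: [0.5677, -0.2873, 0.0253]
tool_rot: [0.994, -0.106, 0.001, 0.001]
force: [-1.3, 1.0, 6.3]
finger_gap: 0.568
gripper_force: 42.5
```

>>> drive_effector(
  plan={"motion":[[0,0,-0.01,0,0.5],[0,0,-0.03,0,0.5],[0,0,-0.06,0,0.5],[0,0,-0.1,0,0.5],[0,0,-0.14,0,0.5],[0,0,-0.175,0,0.5],[0,0,-0.175,0,0.5],[0,0,-0.175,0,0.5]]},
)

```text
t: 36.1
tcp_pos: [0.567, -0.2869, 0.1999]
tool_rot: [0.994, -0.106, 0.001, 0.0]
force: [-0.3, 0.9, -2.1]
finger_gap: 0.574
gripper_force: 41.8
```

```bash
python3 cov.py w11 -.0085
```

```text
tcp [ 0.56698011 -0.286869    0.1999398 ] rect (array([ 0.56724353, -0.28709265]), (62.24685287475586, 47.66908645629883), np.float64(-0.21742100402628703), 11568)
tool [0.0003 0.0002 0.0085] [ 3.14081342e+00 -1.51639208e-03 -2.12223620e-01]
plate z 0.188114846244105 [ 0.00668146 -0.00122561] disc [ 0.56611376 -0.28696271  0.19778068] 324
```

>>> drive_effector(
  plan={"motion":[[-0.04,-0.03,0,0,0.5],[-0.08,-0.06,0,0.02,0.5],[-0.14,-0.229,0,0.066,0.5],[-0.14,-0.229,0,0.066,0.5],[-0.14,-0.229,0,0.066,0.5],[-0.14,-0.229,0,0.066,0.5],[-0.14,-0.229,0,0.066,0.5],[-0.14,-0.229,0,0.066,0.5],[-0.14,-0.229,0,0.066,0.5],[-0.14,-0.229,0,0.066,0.5]]},
)

```text
t: 37.15
tcp_pos: [0.4787, -0.0347, 0.1984]
tool_rot: [0.99, -0.14, -0.0, 0.0]
force: [0.0, 0.3, -1.8]
finger_gap: 0.57
gripper_force: 41.9
```

```bash
python3 - <<'E'
from h import *
st=manip.sense(); print(totool(np.array([.4784,-.0334,.1138])-st["tcp_pos"],st).round(4), Rn.from_quat(st["tool_rot"]).as_euler("xyz"))
E
```

```text
[-0.0006 -0.0012  0.0846] [ 3.14139249e+00  3.62709908e-04 -2.79954991e-01]
```

>>> drive_effector(
  plan={"motion":[[-0.0005,-0.001,0.03,0,0.5],[-0.0005,-0.001,0.055,0,0.5],[-0.0005,-0.001,0.062,0,0.5],[-0.0005,-0.001,0.067,0,0.5],[-0.0005,-0.001,0.072,0,0.5],[-0.0005,-0.001,0.076,0,0.5],[-0.0005,-0.001,0.08,0,0.5],[-0.0005,-0.001,0.082,0,0.5],[-0.0005,-0.001,0.083,0,0.5],[-0.0005,-0.001,0.083,0,0.5]]},
)

```text
t: 38.15
tcp_pos: [0.4789, -0.0329, 0.1161]
tool_rot: [0.99, -0.138, 0.001, 0.0]
force: [0.3, -3.3, 0.6]
finger_gap: 0.572
gripper_force: 42.0
```

```bash
python3 h.py
```

```text
[-0.57324149 -0.06908579  0.01982928]
```

>>> drive_effector(
  plan={"motion":[[0,0,0.001,0,0.5],[0,0,0.002,0,0.5],[0,0,0.003,0,0.5],[0,0,0.003,0,0.5]]},
)

```text
t: 38.55
tcp_pos: [0.4788, -0.0329, 0.1133]
tool_rot: [0.99, -0.139, 0.001, 0.0]
force: [-0.2, -4.8, 4.1]
finger_gap: 0.574
gripper_force: 42.5
```

```bash
python3 h.py
```

```text
[-0.89276343 -0.01266168  0.02370017]
```

>>> drive_effector(
  plan={"motion":[[0,0.001,0,0,0.5],[0,0.001,0.001,0,0.5],[0,0.001,0.002,0,0.5],[0,0.001,0.002,0,0.5]]},
)

```text
t: 38.95
tcp_pos: [0.4788, -0.033, 0.1132]
tool_rot: [0.99, -0.139, 0.002, -0.0]
force: [-1.6, -0.2, 22.5]
finger_gap: 0.569
gripper_force: 44.4
```

```bash
python3 h.py
```

```text
[-0.10233019  0.31959406  0.01231   ]
```

Seated: firm stop and no side force. Release, rise and check.

>>> drive_effector(
  plan={"motion":[[0,0,-0.002,0,0.5],[0,0,-0.002,0,1],[0,0,-0.002,0,1],[0,0,-0.002,0,1],[0,0,-0.002,0,1],[0,0,-0.03,0,1],[0,0,-0.08,0,1],[0,0,-0.13,0,1],[0,0,-0.15,0,1],[0,0,-0.15,0,1],[0,0,-0.15,0,1]]},
)

```text
t: 40.05
tcp_pos: [0.4773, -0.0331, 0.2605]
tool_rot: [0.99, -0.139, -0.0, -0.0]
force: [-0.7, -0.3, -0.5]
finger_gap: 1.001
gripper_force: 0.0
```

```bash
python3 cov.py w12 .102; python3 - <<'E'
import cv2; a=cv2.imread("pics/w12.png"); cv2.imwrite("pics/w12v.png",a)
E
```

```text
tcp [ 0.47733462 -0.03313453  0.26052341] rect (array([ 0.47671695, -0.03261227]), (62.723262786865234, 50.16059112548828), np.float64(-0.2573276740127974), 3297)
tool [-0.0006 -0.0003  0.1585] [-3.14150103e+00  6.33506139e-04 -2.78241943e-01]
plate z 0.10118342706342304 [-0.00312996  0.00111395] disc [ 0.47738003 -0.03299583  0.11022058] 581
```

View pics/w12.png

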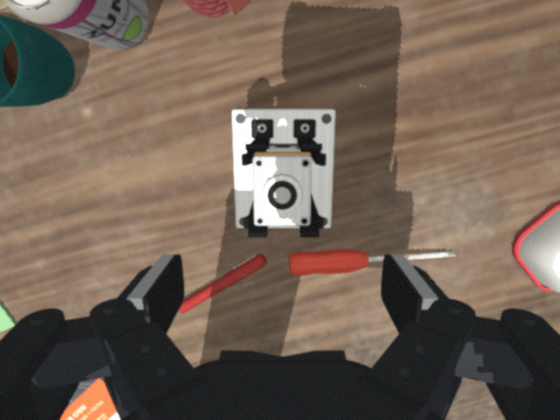

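The cover sits flat between the posts at (283,190), square to the nest, with its disc up. Plate top is at 101 mm and level, and the marker and screwdriver haven't been moved.

```bash
python3 -c "
from station import manip
print(manip.sign_off())"
```

```text
the job is handed in; nothing more can be done
None
```

The gear pump is assembled in the nest (body, spacer and cover) and the job was handed in at about 40 s; camera checks showed each part flat and centred, but sign-off returned no verdict.

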